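# Take the square pattern board off its keyhole screw and box it

### The arm

A 6-joint arm with a two-finger parallel gripper is mounted at the origin on the work surface. World frame = base frame: x ahead of the robot, y to its left, z up, the work surface at z = 0. Lengths are in m, angles in degrees, forces in N, time in s.
With the tool pointing down it reaches from about 0.375 to 0.825 m from the base axis. Payload 5.5 kg.
Tool frame: the origin (TCP) lies on the centre line of the jaws, within the pads' length; the fingertips stand 25 mm ahead of it and the grasp point (between the pads) lies 6 mm ahead of it (bot.finger_overhang is the distance from the TCP to the fingertips, in m); z points along the fingers, x is the direction in which the jaws open and shut, and the axes are right-handed (so a half turn about z gives the same grasp; the last joint's range is limited). The gripper opens to 85 mm and grips with 20 to 120 N. Pads are 22 mm wide; open, the fingers measure 114 mm over their backs; the gripper's body (76 mm by 85 mm) begins 54 mm behind the grasp point. The pads swing forward as they close: fully open they stand 13 mm farther back than shut.
Start: joints at [-69.442, 17.962, -2.699, 69.339, 0, 90], TCP at [0.211, -0.562, 0.256] pointing down, gripper open.
Joint ranges: [-152.73, 152.73], [-39.44, 99.34], [-58.76, 71.6], [-118.89, 123.64], [-81.53, 83.1], [-180, 180]. Speed limits (degrees/s): [136.94, 136.94, 172.46, 180, 180, 180].

### API

Orientations are given as [roll, pitch, yaw] about the fixed x, y, z axes, in that order (R = Rz(yaw) Ry(pitch) Rx(roll)).
In Python, from workcell import status, vision, finish_job, bot gives the robot as it stands. The module is installed in compiled form; this text tells all that it offers.
- The arm moves only by the tool drive_tool, never from a script. Its arguments are lists of equal length, an entry for each row: "xyz": the shift along the tool's x, y, z in m, a list of three; "spin": the turn about the tool's z in degrees; "hand": the closure in counts, from 0 (fully open) to 255 (shut). A call has 1 to 10 rows; each row shifts and turns the commanded pose from where the row before left it, along the tool's axes as they then stand; what a row does not reach is not made up. A row lasts 1/12 s, in which the tool goes at most 41.7 mm and 7.16 degrees, less where a joint would pass 70% of its speed; a pose out of reach is approached as far as the arm can. A call is refused whole if a number of a shift passes 0.0417 or a number of a turn 7.16, either way. A call with a gripper value outside its range is refused whole. The fingers move at their own pace and stop on an object; the grip force is fixed at half the most. Time passes only in rows, so rows that do not move let the fingers close. It gives the time, the measured TCP pose, the force and the opening at its end, in the units of the state.
- status.get_obs(): the state, without advancing time (a new reading comes with each control period).
- vision.get_image(name): name is "scene" or "top"; returns (picture, depth): 384x512x3 uint8, blue, green, red; 384x512 float32, m along the optical axis (not along the pixel's ray), 0 where there is no reading.
- vision.camera_model(name): a dict with "fov_y" (degrees; the focal length in pixels is half the picture's height over the tangent of half this angle, whatever the lens; pixels are square), "cx", "cy" (the principal point, pixels), "dist_coeffs" ([k1, k2, p1, p2, k3] as OpenCV has them; the pictures are not rectified), "T" (4x4, takes a point from camera to world coordinates). Camera axes: x right, y up, looking along -z (the intrinsics and any distortion apply to the point x, -y, -z); pixel columns grow to the right and rows downward; lengths in m; the calibration is good to about 2 mm. A picture is of the moment at which its call begins. camera_model takes no time and is no camera call.
- finish_job(): hands the job in, once; it reports no verdict.
The state is a dict: "time_s": time; "joint_pos": joint angles; "joint_vel": joint speeds; "joint_torque": joint torques, N m; "ee_pos": TCP position; "tool_rot": TCP orientation; "force": force on the tool from outside, world axes, zero at the start; "moment": the same for the moment, N m; "gripper_width": opening from 0.0 (shut) to 1.0 (fully open).
Only numpy, scipy, OpenCV 4.12 (cv2) and the standard library are available. Lean on these libraries where they do the work, as an engineer would, in place of code of your own. Each camera call takes 0.05 s, during which the arm holds its last target. There are 200 camera calls.

### The job

Three plywood pattern boards hang by keyholes on the small grey rack of this leather bench. Take down the one whose bottom edge is straight with square corners: lift it until the screw head sits in the wide part of its keyhole, pull it off away from the rack, and stand it, tab up, on the floor of the empty dark wooden box. Leave the round-ended and the pointed board hanging where they are.

Things in the scene. Friction and masses are not known exactly. Their poses are not given: they have to be found in the camera images.
- square_board_mid (a point): centre of the plywood board to take: 10 mm thick, 185 tall, 90 wide, square-cornered straight bottom, 95 g. z up; x out of the face away from the rack bar (pull-off way, about world +x); y width. Upper 55 mm: tab 45 wide, top edge 92.5 above this point. Keyhole: slot 12 wide, its top 21.5 above this point, hanging on the screw; opening 38 across below it, centre 16.5 below this point
- rack: fixed grey-painted rack; origin on the table below the middle of its bar's screw face; z up, x out of that face. Bar 20 mm deep, heights 110 to 150. Screws at y -118, 0, 118, height 130, 8 mm thick, along x; flat heads 20 mm across, from 16 to 20 mm out. A hung board must rise 34 mm (+-8) so that the head is in the middle of its opening, then move 30 mm or more along x. Which board hangs where varies
- box_floor (a point): centre of the inner floor of the fixed, open, empty dark wooden box, 8 mm above the table. Inside 40 mm along its x and 120 mm along its y, walls 8 mm thick, rim 62 mm above this point; z up. It stands beyond the rack as seen from the robot; the board goes in with its width along the box's y, either face forward
- round_board_mid (a point): centre of the board with the half-round bottom, 10 mm thick, 185 mm tall, 90 mm wide, same tab, keyhole and axes as the square one; to be left hanging
- pointed_board_mid (a point): centre of the board with the pointed bottom, 10 mm thick, 185 mm tall, 74 mm wide, same tab, keyhole and axes as the square one; to be left hanging
Mind the look-alikes: they are no part of the job. Leave any blue or turquoise look-alike of the part that bears square_board_mid alone.

How it is judged (in metres and radians):
On the way:
1. the square board is off its screw (more than 60 mm from where it hung) (distance of square_board_mid from where it was at the start of the episode above 0.06 m), for 0.1 s.
At the end, for the whole second after the job is handed in: the square board stands tab up, at rest, its bottom edge on the box floor (within 24 mm across, 30 mm along and 15 mm in height of the floor's centre), leaning less than 0.6 rad; the round-ended and pointed boards still hang within 30 mm of where they were (x of box_floor in the frame of square_board_mid between -0.024 and 0.024 m and y of box_floor in the frame of square_board_mid between -0.03 and 0.03 m and z of box_floor in the frame of square_board_mid between -0.11 and -0.077 m and angle between square_board_mid's own z axis and vertical below 0.6 rad and linear speed of square_board below 0.03 m/s); the robot touches nothing.
It fails at once if the round-ended board is moved more than 30 mm (distance of round_board_mid from where it was at the start of the episode above 0.03 m).
It fails at once if the pointed board is moved more than 30 mm (distance of pointed_board_mid from where it was at the start of the episode above 0.03 m).
It also fails if it takes over 38 s, if anything falls off the work surface, if the arm or the gripper's body presses on something with over 40 N, if the wrist force passes 120 N, or if a joint passes its speed limit or range.

## Working session

There is one attempt and no reset: what is moved stays moved. The work goes in short steps, Python scripts to look and compute and a tool call to move; the robot and the scene stay as the last step left them, time stands still between calls to the robot, and variables do not carry over. Pictures are saved under pics/ and viewed, about 8 in all and at most 12, crops included, and the job is handed in when it is done.

Besides the shell and the picture viewer there is one more tool, called after "Request:" as name(argument=value, ...), one argument or row to a line, values as JSON. drive_tool: Moves the arm, as the interface text tells. Its arguments: {"type":"object","properties":{"xyz":{"type":"array","items":{"type":"array","items":{"type":"number"}}},"spin":{"type":"array","items":{"type":"number"}},"hand":{"type":"array","items":{"type":"number"}}},"required":["xyz","spin","hand"]}

```bash
mkdir -p pics; cat > h.py <<'E'
import numpy as np, cv2
from workcell import status, vision, bot
def cam(n):
    m=vision.camera_model(n); f=192/np.tan(np.radians(m['fov_y']/2))
    K=np.array([[f,0,m['cx']],[0,f,m['cy']],[0,0,1.]]); return K,np.array(m['dist_coeffs'],float),np.array(m['T'])
def pts(n,uv,d):
    K,D,T=cam(n); q=cv2.undistortPoints(np.array(uv,float).reshape(-1,1,2),K,D)[:,0]
    d=np.asarray(d,float).reshape(-1); P=np.c_[q[:,0]*d,-q[:,1]*d,-d]; return P@T[:3,:3].T+T[:3,3]
def cloud(n,dep):
    v,u=np.mgrid[:384,:512]; return pts(n,np.c_[u.ravel(),v.ravel()],dep.ravel()).reshape(384,512,3)
E
python3 - <<'E'
from h import *
for n in('scene','top'):
    im,d=vision.get_image(n); cv2.imwrite(f'pics/{n}0.png',im); np.savez(f'{n}0.npz',im=im,d=d)
    K,D,T=cam(n); print(n,K[0,0],D,T.round(3).tolist(), (d==0).mean())
print(status.get_obs())
E
```

```text
scene 363.09411695994703 [-0.05715235  0.          0.          0.          0.        ] [[-0.254, -0.746, 0.616, 0.959], [0.967, -0.193, 0.166, 0.113], [-0.005, 0.638, 0.77, 0.686], [0.0, 0.0, 0.0, 1.0]] 0.003992716471354167
top 362.8845032363097 [-0.07223012  0.          0.          0.          0.        ] [[-0.203, 0.958, -0.205, 0.322], [-0.979, -0.199, 0.037, 0.019], [-0.006, 0.208, 0.978, 0.896], [0.0, 0.0, 0.0, 1.0]] 0.004119873046875
{'time_s': 0.1, 'joint_pos': array([-6.94427072e+01,  1.80000616e+01, -2.74998235e+00,  6.93416660e+01,
        4.53224583e-04,  9.00004901e+01]), 'joint_vel': array([-0.01529841, -0.11013258,  0.02412506, -0.05173052, -0.02810174,
        0.01381342]), 'joint_torque': array([ 2.52014415e-04, -5.40769207e+01,  3.40539980e+01,  1.12113604e-02,
        4.73013824e-05,  3.41634006e-06]), 'ee_pos': array([ 0.21050972, -0.56131518,  0.25551024]), 'tool_rot': array([-1.79999548e+02,  9.17099047e-02, -6.94431973e+01]), 'force': array([ 0.02628091, -0.44301721, -0.19593005]), 'moment': array([ 0.00703215, -0.05210152,  0.02052066]), 'gripper_width': 0.9969998628910965}
```

View pics/scene0.png

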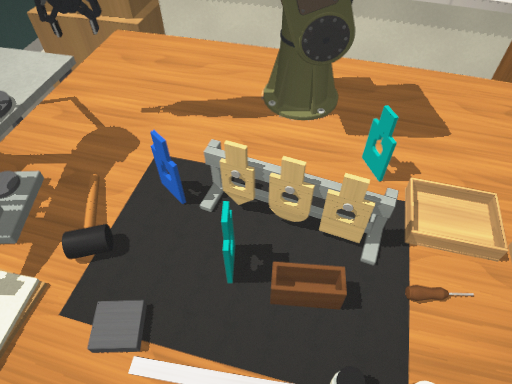

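View pics/top0.png

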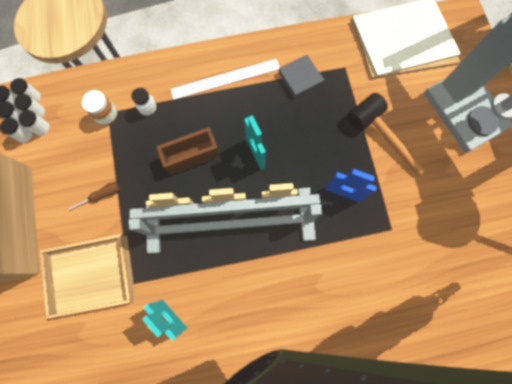

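The scene view shows three tan boards: pointed at (237,172), round at (291,190) and square at (347,210). The brown box is at (308,285). In the top view the square board's top is at (168,199) and the box at (188,150). Blue and turquoise decoys stand apart from these.

```bash
cat > m.py <<'E'
from h import *
def ang(v): return np.degrees(np.arctan2(v[1],v[0]))
z=np.load('scene0.npz'); im,d=z['im'],z['d']; C=cloud('scene',d)
hsv=cv2.cvtColor(im,cv2.COLOR_BGR2HSV)
print('table z',C[300,230], 'hsv board',hsv[228,345],hsv[185,355],'box',hsv[300,308])
# boards: tan, above table, in window
m=((hsv[...,0]>10)&(hsv[...,0]<25)&(hsv[...,1]>60)&(hsv[...,2]>120)&(d>0)).astype(np.uint8)
W=np.zeros_like(m); W[135:250,215:385]=1; m=m*W
m=cv2.morphologyEx(m,cv2.MORPH_OPEN,np.ones((3,3)))
n,l,s,c=cv2.connectedComponentsWithStats(m)
for i in range(1,n):
    if s[i,4]<300: continue
    P=C[cv2.erode((l==i).astype(np.uint8),np.ones((3,3)))>0]
    P=P[(P[:,2]>.015)]
    # front face plane
    best=None
    for k in range(300):
        a=P[np.random.choice(len(P),3,False)]; nn=np.cross(a[1]-a[0],a[2]-a[0]); L=np.linalg.norm(nn)
        if L<1e-6: continue
        nn/=L; inl=abs((P-a[0])@nn)<.0025
        if best is None or inl.sum()>best.sum(): best=inl
    Q=P[best]; q=Q.mean(0); nn=np.linalg.svd(Q-q)[2][2]; nn*=np.sign(nn[0])
    y=np.cross([0,0,1],nn); y/=np.linalg.norm(y); t=(Q-q)@y
    lo,hi=t.min(),t.max()
    print(s[i],len(P),best.sum(),'q',q.round(4),'n',nn.round(3),'yaw',ang(nn).round(1),'width',round(hi-lo,4),'z',Q[:,2].min().round(4),Q[:,2].max().round(4),'ctr',(q+y*(lo+hi)/2).round(4))
for n in('scene','top'):
    z=np.load(n+'0.npz'); im,d=z['im'],z['d']; C=cloud(n,d); hsv=cv2.cvtColor(im,cv2.COLOR_BGR2HSV)
    W=np.zeros((384,512),bool)
    if n=='scene': W[255:315,262:355]=1
    else: W[120:178,148:225]=1
    rim=W&(abs(C[...,2]-.070)<.006)&(hsv[...,1]>70)&(d>0)
    P=C[rim][:,:2].astype(np.float32); r=cv2.minAreaRect(P); print(n,'rim',len(P),r)
    fl=W&(abs(C[...,2]-.008)<.004)&(hsv[...,1]>90); print('floor',fl.sum(),C[fl].mean(0))
    # tab tops from top view
    if n=='top':
        W=np.zeros((384,512),bool);W[175:215,135:305]=1
        t=W&(abs(C[...,2]-.205)<.007); k,l,s,c=cv2.connectedComponentsWithStats(t.astype(np.uint8))
        for i in range(1,k):
            if s[i,4]>20: print('tab',s[i],C[l==i].mean(0),cv2.minAreaRect(C[l==i][:,:2].astype(np.float32)))
E
python3 m.py
```

```text
table z [ 0.69376504 -0.0123354   0.00311713] hsv board [ 19 118 184] [ 20 117 188] box [ 14 149  84]
[ 215  135  170  108 9971] 4331 4230 q [0.4925 0.0781 0.1174] n [ 0.993 -0.121 -0.   ] yaw -7.0 width 0.3144 z 0.0242 0.2051 ctr [0.4905 0.0617 0.1174]
scene rim 1000 ((0.6425766944885254, 0.12731526792049408), (0.05839579179883003, 0.13738106191158295), 9.330475807189941)
floor 454 [0.63743304 0.12607774 0.0087139 ]
top rim 579 ((0.6416400671005249, 0.12535212934017181), (0.05823267996311188, 0.13639463484287262), 9.134836196899414)
floor 350 [0.64923242 0.1274729  0.00905724]
tab [270 183  23   8 138] [ 0.46928396 -0.06053566  0.2057125 ] ((0.4697820246219635, -0.0607580691576004), (0.04445100575685501, 0.010592402890324593), 84.18553161621094)
tab [209 188  24   8 137] [0.4838615  0.05621771 0.20586146] ((0.4843667447566986, 0.05646951124072075), (0.044743504375219345, 0.01013313326984644), 82.9812240600586)
tab [150 193  23   8 133] [0.49832728 0.17288543 0.20588124] ((0.49897345900535583, 0.17329347133636475), (0.04334528371691704, 0.010777981020510197), 83.44660186767578)
```

Request:
drive_tool(
  xyz=[
    [0,0,-0.005],
    [0,0,-0.005],
    [0,0,-0.005],
    [0,0,-0.005],
    [0,0,-0.005],
    [0,0,-0.005],
    [0,0,-0.005],
    [0,0,-0.005],
    [0,0,-0.005],
    [0,0,0],
  ],
  spin=[-6.9,-6.9,-6.9,-6.9,-6.9,-6.9,-6.9,-6.9,-6.9,0],
  hand=[0,0,0,0,0,0,0,0,0,0],
)

```text
time_s: 0.93
ee_pos: [0.2108, -0.562, 0.3019]
tool_rot: [180.0, -0.0, -7.2]
force: [-0.2, 0.7, 0.2]
gripper_width: 1.0
```

Request:
drive_tool(
  xyz=[
    [0.0097,-0.038,0],
    [0.0097,-0.038,0],
    [0.0097,-0.038,0],
    [0.0097,-0.038,0],
    [0.0097,-0.038,0],
    [0.0097,-0.038,0],
    [0.0097,-0.038,0],
    [0.0097,-0.038,0],
    [0.0097,-0.038,0],
    [0.0097,-0.038,0],
  ],
  spin=[0,0,0,0,0,0,0,0,0,0],
  hand=[0,0,0,0,0,0,0,0,0,0],
)

```text
time_s: 1.77
ee_pos: [0.3554, -0.1954, 0.301]
tool_rot: [-180.0, 0.0, -7.6]
force: [1.3, 0.5, 0.4]
gripper_width: 1.0
```

Request:
drive_tool(
  xyz=[
    [0.0097,-0.038,0],
    [0.0097,-0.038,0],
    [0.0097,-0.038,0],
    [0.0097,-0.038,0],
    [0.0097,-0.038,0],
    [0.0097,-0.038,0],
    [0.0097,-0.038,0],
    [0.0097,-0.038,0],
    [0.0097,-0.038,0],
    [0,0,0],
  ],
  spin=[0,0,0,0,0,0,0,0,0,0],
  hand=[0,0,0,0,0,0,0,0,0,0],
)

```text
time_s: 2.6
ee_pos: [0.4875, 0.1363, 0.3003]
tool_rot: [-179.9, 0.0, -7.2]
force: [-0.8, -0.8, -0.9]
gripper_width: 0.998
```

Request:
drive_tool(
  xyz=[
    [0.0066,-0.038,0],
    [0,0,0],
    [0,0,0.029],
    [0,0,0.029],
    [0,0,0.029],
    [0,0,0.029],
    [0,0,0],
    [0,0,0],
  ],
  spin=[0,0,0,0,0,0,0,0],
  hand=[0,0,0,0,0,0,0,0],
)

```text
time_s: 3.27
ee_pos: [0.4956, 0.1666, 0.1841]
tool_rot: [179.9, 0.2, -7.5]
force: [0.4, -0.3, 0.8]
gripper_width: 1.004
```

```bash
python3 - <<'E'
from h import *
im,d=vision.get_image('scene'); cv2.imwrite('pics/s1.png',cv2.resize(im[40:280,200:440],None,fx=2.4,fy=2.4))
print(status.get_obs()['ee_pos'],bot.finger_overhang)
E
```

```text
[0.49703694 0.16717873 0.18589245] 0.025
```

View pics/s1.png

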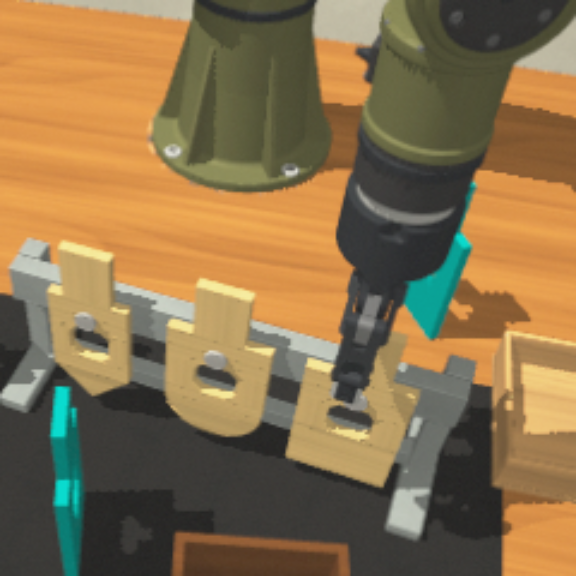

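The fingers straddle the square board's tab, about 6 mm to its -y side. I'll correct that and close.

Request:
drive_tool(
  xyz=[
    [0.001,-0.006,0],
    [0,0,0],
    [0,0,0],
    [0,0,0],
    [0,0,0],
    [0,0,0],
    [0,0,0],
    [0,0,0],
    [0,0,0],
    [0,0,0],
  ],
  spin=[0,0,0,0,0,0,0,0,0,0],
  hand=[0,0,255,255,255,255,255,255,255,255],
)

```text
time_s: 4.15
ee_pos: [0.4989, 0.1734, 0.1854]
tool_rot: [180.0, 0.0, -7.3]
force: [0.5, -0.0, 1.1]
gripper_width: 0.108
```

Request:
drive_tool(
  xyz=[
    [0,0,0],
    [0,0,-0.0085],
    [0,0,-0.0085],
    [0,0,-0.0085],
    [0,0,-0.0085],
    [0,0,0],
    [0,0,0],
  ],
  spin=[0,0,0,0,0,0,0],
  hand=[255,255,255,255,255,255,255],
)

```text
time_s: 4.73
ee_pos: [0.4995, 0.1736, 0.2203]
tool_rot: [-180.0, -0.1, -7.3]
force: [-0.0, 0.4, -1.8]
gripper_width: 0.111
```

```bash
python3 - <<'E'
from h import *
im,d=vision.get_image('scene'); cv2.imwrite('pics/s2.png',cv2.resize(im[120:260,210:390],None,fx=3.2,fy=3.2))
o=status.get_obs();print(o['ee_pos'],o['force'],o['gripper_width'])
E
```

```text
[0.49908903 0.17347775 0.21958296] [-0.23126347  0.04600792 -1.2350506 ] 0.10524960650574529
```

View pics/s2.png

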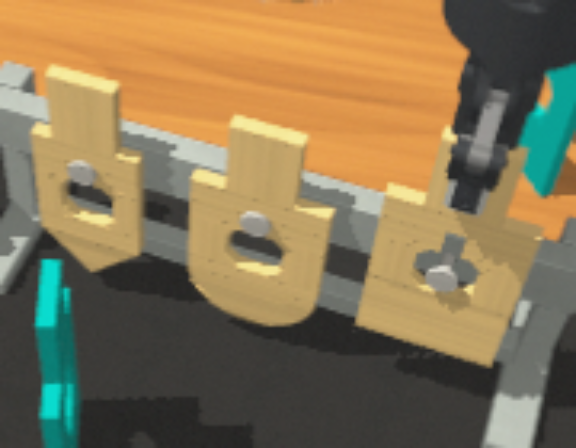

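The screw head is in the wide opening at about (441,278) and the other two boards are unmoved. Next I pull along the board normal.

Request:
drive_tool(
  xyz=[
    [0.008,0,0],
    [0.008,0,0],
    [0.01,0,0],
    [0.01,0,0],
    [0.01,0,0],
    [0.01,0,0],
    [0,0,0],
    [0,0,0],
  ],
  spin=[0,0,0,0,0,0,0,0],
  hand=[255,255,255,255,255,255,255,255],
)

```text
time_s: 5.45
ee_pos: [0.555, 0.166, 0.2189]
tool_rot: [180.0, 0.0, -7.4]
force: [0.7, -0.3, -0.8]
gripper_width: 0.111
```

Request:
drive_tool(
  xyz=[
    [0,0,-0.018],
    [0,0,-0.018],
    [0,0,-0.018],
    [0,0,0],
    [0.02,0.0134,0],
    [0.02,0.0134,0],
    [0.02,0.0134,0],
    [0.0195,0.0132,0],
    [0,0,0],
    [0,0,0],
  ],
  spin=[-5.5,-5.5,-5.6,0,0,0,0,0,0,0],
  hand=[255,255,255,255,255,255,255,255,255,255],
)

```text
time_s: 6.28
ee_pos: [0.6415, 0.1258, 0.2718]
tool_rot: [-180.0, 0.1, 9.1]
force: [0.4, 0.2, -1.8]
gripper_width: 0.108
```

```bash
python3 - <<'E'
from h import *
im,d=vision.get_image('scene'); cv2.imwrite('pics/s3.png',cv2.resize(im[90:330,190:430],None,fx=2.4,fy=2.4))
o=status.get_obs();print(o['ee_pos'],o['tool_rot'],o['force'],o['gripper_width'])
C=cloud('scene',d); hsv=cv2.cvtColor(im,cv2.COLOR_BGR2HSV)
m=(hsv[...,0]>10)&(hsv[...,0]<25)&(hsv[...,1]>60)&(hsv[...,2]>100)&(abs(C[...,0]-.642)<.03)&(abs(C[...,1]-.126)<.08)&(C[...,2]>.08)
P=C[m];q=P.mean(0);n=np.linalg.svd(P-q,full_matrices=False)[2][2]
y=np.array([-.16,.987,0]);t=P@y
print(len(P),q,n,np.percentile(t,[1,99]),np.ptp(t),'zmin',np.percentile(P[:,2],[.5,99.5]), 'want t',np.dot([.642,.126,0],y))
E
```

```text
[0.6407538  0.12625818 0.27218291] [-1.79978744e+02  1.17667129e-01  9.16372588e+00] [-0.32798799 -0.92371316 -1.73151903] 0.10713263204995846
2614 [0.64626867 0.12851502 0.19389547] [-0.98798997 -0.15434905  0.00722356] [-0.02114215  0.06805021] 0.09080680057576382 zmin [0.10804656 0.47912982] want t 0.021641999999999995
```

View pics/s3.png

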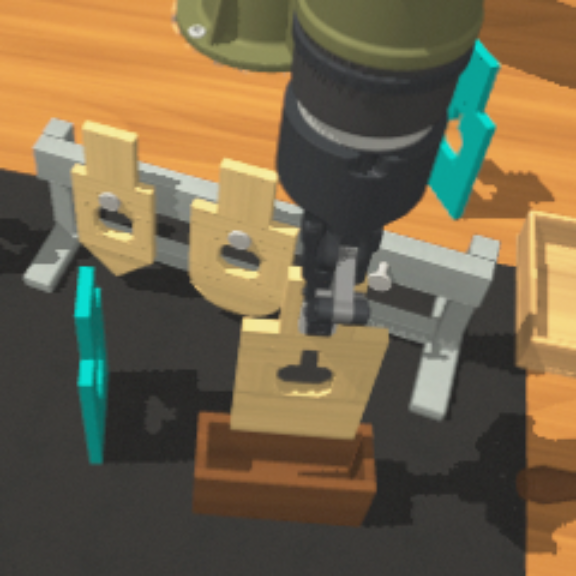

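The board is held square above the box, its bottom edge near z = 0.107 and centred within 2 mm. I'll lower it.

Request:
drive_tool(
  xyz=[
    [0.001,0,0.02],
    [0,0,0.02],
    [0,0,0.02],
    [0,0,0.016],
    [0,0,0.01],
    [0,0,0.006],
    [0,0,0.005],
    [0,0,0],
    [0,0,0],
  ],
  spin=[0,0,0,0,0,0,0,0,0],
  hand=[255,255,255,255,255,255,255,255,255],
)

```text
time_s: 7.08
ee_pos: [0.6427, 0.1267, 0.177]
tool_rot: [-180.0, -0.1, 9.3]
force: [1.0, 1.0, -0.6]
gripper_width: 0.108
```

Request:
drive_tool(
  xyz=[
    [0,0,0.002],
    [0,0,0.001],
    [0,0,0.001],
    [0,0,0],
    [0,0,0],
  ],
  spin=[0,0,0,0,0],
  hand=[255,255,255,255,255],
)

```text
time_s: 7.5
ee_pos: [0.6431, 0.1266, 0.1735]
tool_rot: [-180.0, -0.1, 9.3]
force: [-1.8, 0.6, 5.5]
gripper_width: 0.107
```

Request:
drive_tool(
  xyz=[
    [0,0,0],
    [0,0,0],
    [0,0,0],
    [0,0,0],
    [0,0,0],
    [0,0,0],
    [0,0,0],
    [0,0,0],
    [0,0,0],
    [0,0,0],
  ],
  spin=[0,0,0,0,0,0,0,0,0,0],
  hand=[215,205,195,180,160,130,90,50,0,0],
)

```text
time_s: 8.33
ee_pos: [0.6425, 0.1265, 0.1723]
tool_rot: [180.0, 0.0, 9.3]
force: [0.5, 0.1, 0.2]
gripper_width: 0.993
```

```bash
python3 - <<'E'
from h import *
im,d=vision.get_image('scene'); cv2.imwrite('pics/s4.png',cv2.resize(im[90:330,190:430],None,fx=2.4,fy=2.4))
o=status.get_obs();print(o['ee_pos'],o['force'],o['gripper_width'])
E
```

```text
[0.64250335 0.12649199 0.17231884] [-0.33662237 -0.23139714  0.23895029] 1.0003367030775512
```

View pics/s4.png

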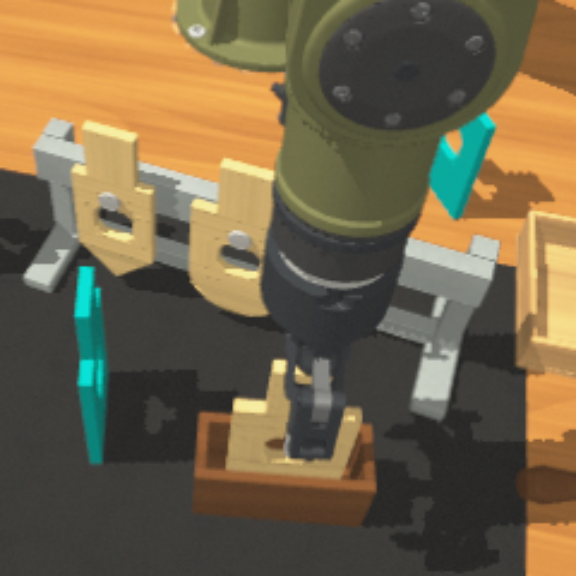

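The board stands upright in the box between the open fingers. I'll raise the gripper straight up and clear.

Request:
drive_tool(
  xyz=[
    [0,0,-0.01],
    [0,0,-0.02],
    [0,0,-0.03],
    [0,0,-0.035],
    [0,0,-0.035],
    [0,0,-0.03],
    [0,0,0],
    [0,0,0],
    [0,0,0],
    [0,0,0],
  ],
  spin=[0,0,0,0,0,0,0,0,0,0],
  hand=[0,0,0,0,0,0,0,0,0,0],
)

```text
time_s: 9.22
ee_pos: [0.6419, 0.1264, 0.3311]
tool_rot: [180.0, 0.1, 9.3]
force: [-0.8, -0.7, -0.3]
gripper_width: 1.005
```

```bash
python3 - <<'E'
from h import *
im,d=vision.get_image('scene'); cv2.imwrite('pics/s5.png',cv2.resize(im[90:330,190:430],None,fx=2.4,fy=2.4))
o=status.get_obs();print(o['time_s'],o['ee_pos'],o['force'],o['gripper_width'])
C=cloud('scene',d); hsv=cv2.cvtColor(im,cv2.COLOR_BGR2HSV)
m=(hsv[...,0]>10)&(hsv[...,0]<25)&(hsv[...,1]>60)&(hsv[...,2]>120)&(abs(C[...,0]-.642)<.04)&(abs(C[...,1]-.126)<.08)&(C[...,2]>.08)&(C[...,2]<.2)
P=C[m];q=P.mean(0);n=np.linalg.svd(P-q,full_matrices=False)[2][2];print(len(P),q,n,P[:,2].max(),'t',np.percentile(P@[-.16,.987,0],[1,99]))
C0=cloud('scene',np.load('scene0.npz')['d']); print('others dz', np.median(np.abs(d-np.load('scene0.npz')['d'])[140:215,220:310]))
E
```

```text
9.2667 [0.64178696 0.12636335 0.33078021] [0.27873572 0.53948042 0.11817469] 1.0010353549552258
1285 [0.64841303 0.13051452 0.13782888] [0.98633179 0.16445566 0.01019462] 0.19568198987157304 t [-0.02061727  0.06878728]
others dz 0.001349628
```

View pics/s5.png

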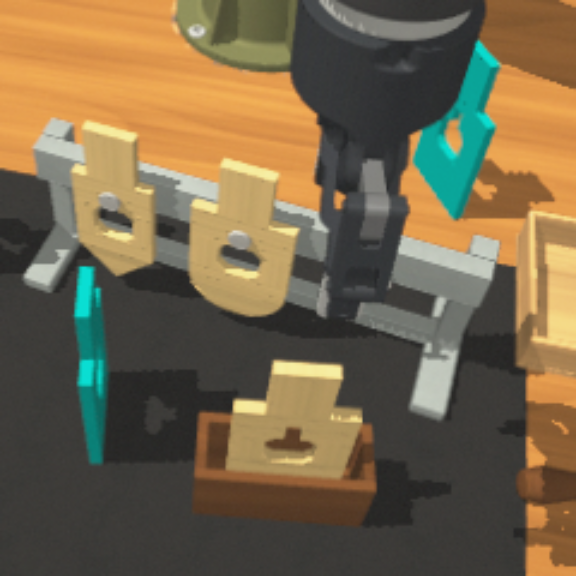

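The board stands upright and free, tab up at z ≈ 0.194. The gripper is clear and the other boards still hang, so I'm handing in.

```bash
python3 -c "
from workcell import finish_job; print(finish_job())"
```

```text
the job is handed in; nothing more can be done
None
```

The square-bottomed board is off its screw and standing tab up on the floor of the dark wooden box. I handed the job in at about 9.3 s of the 38 s allowed; the hand-in gives no verdict.

I gripped the tab from above, lifted 34 mm until the screw head was in the wide opening, and pulled the board about 56 mm along its normal. I then turned it to the box's angle, lowered it until the floor pushed back with about 5.5 N, and let go.

Last checks, from the scene camera:
- **Upright:** the board leans about 0.01 rad, well under the 0.6 rad limit.
- **Position:** its centre is within about 3 mm of the box centre along and across, and its top is near 0.194 m, which matches a board standing on the floor.
- **Other boards:** the round and pointed boards still hang on their screws; depth over them changed by about 1 mm, which is within noise.
- **Gripper:** open and well above the board, touching nothing.

No check failed or disagreed.

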